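# Load the heavier weight case into the trainer's pocket

## Task

Feel which of the two closed weight cases on the mat is the heavier: lift the one with the square stud well clear of the mat, hold it up for at least half a second and set it back, then do the same with the one with the bar handle. Put the heavier case upright into the steel pocket and press it down until its platform meets the hard stop, lean on it there for half a second with about 20 N on the platform, the case's weight included and never as much as 30 N, and let go; leave the lighter one standing on the mat. Keep both cases upright throughout and leave the dumbbell, bottle and jar alone.

Things in the scene. Friction and masses are not known exactly. Their poses are not given: they have to be found in the camera images.
- stud_case_center (a point): Closed grey weight case: box 64 x 64 mm, 60 mm high, with a black square stud handle 26 x 26 mm, 40 mm high, on the middle of its lid, sides parallel to the box's. Point: on its axis 50 mm above its underside (10 mm below the lid's top); z up. Each case weighs 0.25 to 0.85 kg with its unseen contents; one of them, either one, is at least 0.2 kg heavier than the other.
- bar_case_center (a point): Closed grey weight case: the same box, 64 x 64 mm, 60 mm high, but with a black bar handle on the middle of its lid, 56 mm long along x, 16 mm thick along y, 40 mm high. Point: on its axis 50 mm above its underside (10 mm below the lid's top); z up. It stands on the mat.
- mat: Flat black rubber mat fixed to the bench, 180 mm along its x, 320 mm along its y, 4 mm thick; origin at the centre of its underside. The cases start 130 to 170 mm apart on it.
- pocket: Steel loading pocket bolted to the bench: 104 x 104 mm outside (plus low bolt ears on its x sides), 55 mm high, a square well 68 x 68 mm open at the top, mouth widened by an 8 mm 45 degree lead-in. Origin: centre of its underside, z up, x and y along the well's sides. Takes either case, any of four ways round, handle up.
- platform: Aluminium plate 66 x 66 x 5 mm, the floor of the well. Origin: centre of its underside. It starts 12 to 34 mm above the pocket's underside, carries a case without sinking, slides down against about 11 N of friction and stays where left. Its hard stop is 6 to 20 mm below where it starts, height not known. Load on it = push plus case's weight: 15 N or more shows the stop, 30 N damages it.
- dumbbell: Rubber-headed dumbbell lying on the bench, 190 mm long along its y, 70 mm high; origin under its centre. Not part of the job.
- bottle: Grey drinking bottle, 68 mm across and 120 mm high, origin under its centre. Not part of the job.
- chalk_jar: White jar with a black lid, 76 mm across and 90 mm high, origin under its centre. Not part of the job.
Things that resemble listed ones, but are neither listed nor needed, are in the scene too. Leave any orange or purple look-alike of the part that bears bar_case_center alone.

How it is judged (in metres and radians):
On the way, in this order (a step that is already met when the one before it is completed fails the run):
1. the case with the square stud is held at least 30 mm above the mat for half a second while the other stands on the mat (z of stud_case_center in the frame of mat above 0.084 m and x of bar_case_center in the frame of mat between -0.09 and 0.09 m and y of bar_case_center in the frame of mat between -0.16 and 0.16 m and z of bar_case_center in the frame of mat between 0.05 and 0.058 m and angle between bar_case_center's own z axis and vertical below 0.1 rad), for 0.5 s.
2. then the case with the bar is held at least 30 mm above the mat for half a second while the other stands on the mat (z of bar_case_center in the frame of mat above 0.084 m and x of stud_case_center in the frame of mat between -0.09 and 0.09 m and y of stud_case_center in the frame of mat between -0.16 and 0.16 m and z of stud_case_center in the frame of mat between 0.05 and 0.058 m and angle between stud_case_center's own z axis and vertical below 0.1 rad), for 0.5 s.
3. then a case in the pocket, upright, is pressed against the platform's stop: 15 N or more on the platform for 0.3 s (its friction alone is 11 N) (contact force between platform and anything else above 15 N and ((horizontal distance between stud_case_center and platform below 0.004 m and angle between stud_case_center's own z axis and vertical below 0.08 rad) or (horizontal distance between bar_case_center and platform below 0.004 m and angle between bar_case_center's own z axis and vertical below 0.08 rad))), for 0.3 s.
At the end, for the whole second after the job is handed in: Heavier case (over 5.05 N on the platform) in the pocket, within 4 mm of the platform's centre, resting on it within 2 mm, upright to 0.05 rad; lighter case on the mat, its centre over the mat, upright to 0.1 rad; both still (((horizontal distance between stud_case_center and platform below 0.004 m and z of stud_case_center in the frame of platform between 0.053 and 0.057 m and angle between stud_case_center's own z axis and vertical below 0.05 rad and contact force between stud_case and platform above 5.05 N and x of bar_case_center in the frame of mat between -0.09 and 0.09 m and y of bar_case_center in the frame of mat between -0.16 and 0.16 m and z of bar_case_center in the frame of mat between 0.05 and 0.058 m and angle between bar_case_center's own z axis and vertical below 0.1 rad) or (horizontal distance between bar_case_center and platform below 0.004 m and z of bar_case_center in the frame of platform between 0.053 and 0.057 m and angle between bar_case_center's own z axis and vertical below 0.05 rad and contact force between bar_case and platform above 5.05 N and x of stud_case_center in the frame of mat between -0.09 and 0.09 m and y of stud_case_center in the frame of mat between -0.16 and 0.16 m and z of stud_case_center in the frame of mat between 0.05 and 0.058 m and angle between stud_case_center's own z axis and vertical below 0.1 rad)) and linear speed of each of stud_case, bar_case below 0.02 m/s); the robot touches nothing.
It fails at once if 30 N or more on the platform (contact force between platform and anything else above 30 N).
It fails at once if a case tilted by more than 0.35 rad (angle between any of stud_case_center, bar_case_center's own z axis and vertical above 0.35 rad).
It fails at once if a bystander moved by more than 20 mm (distance of any of dumbbell, bottle, chalk_jar from where it was at the start of the episode above 0.02 m).
It also fails if it takes over 70 s, if anything falls off the work surface, if the arm or the gripper's body presses on something with over 40 N, if the wrist force passes 120 N, or if a joint passes its speed limit or range.

## Robot

A 6-joint arm with a two-finger parallel gripper is mounted at the origin on the work surface. World frame = base frame: x ahead of the robot, y to its left, z up, the work surface at z = 0. Lengths are in mm, angles in rad, forces in N, time in s.
With the tool pointing down it reaches from about 300 to 750 mm from the base axis. Payload 8.5 kg.
Tool frame: the origin (TCP) lies between the finger pads; the fingertips stand 17 mm ahead of it and the grasp point (between the pads) lies 2 mm behind it (bot.tip_reach is the distance from the TCP to the fingertips, in mm); z points along the fingers, y is the line along which they close (so a half turn about z gives the same grasp; the last joint's range is limited). The gripper opens to 85 mm and grips with 20 to 120 N. Pads are 22 mm wide; open, the fingers measure 114 mm over their backs; the gripper's body (76 mm by 85 mm) begins 54 mm behind the grasp point. The pads swing forward as they close: fully open they stand 13 mm farther back than shut.
Start: joints at [0.894, 0.381, 1.297, -0, 1.464, -0.215], TCP at [245.047, 492.374, 214.922] pointing down, gripper open.
Joint ranges: [-3.11, 3.11], [-0.89, 2.33], [0.22, 2.48], [-1.42, 4.56], [0.17, 2.85], [-2.88, 2.88]. Speed limits (rad/s): [2.39, 2.39, 3.14, 3.14, 3.14, 3.14].

## Interface

Orientations are given as a unit quaternion [x, y, z, w].
In Python, from rig import bot gives the robot as it stands. The module is installed in compiled form; this text tells all that it offers.
- The arm moves only by the tool arm_command, never from a script. Its argument "motion" is one flat list of numbers, 4 for each row, row after row: the shift along the tool's x, y, z in mm, then the turn about the tool's z in rad. In form: [tx, ty, tz, spin, tx, ty, tz, spin, ...]. A call has 1 to 12 rows; each row is the pose to reach, as a shift and turn from the pose commanded when the call began, along the tool's axes at that moment; what a row does not reach only later rows make up. A row lasts 1/10 s, in which the tool goes at most 50 mm and 8.59 degrees, less where a joint would pass 70% of its speed; a pose out of reach is approached as far as the arm can. A call with a gripper value outside its range is refused whole. "fingers" is the opening, from -1 (shut) to 1 (fully open), so that 0 is half open, set as the call begins (left out, the last holds). The fingers move at their own pace and stop on an object; "newtons" is the grip in N (left out, the last holds). Time passes only in rows, so rows that repeat a pose let the fingers close. It gives the time, the measured TCP pose, the force, the opening and the grip force at its end, in the units of the state.
- bot.state(): the state, without advancing time (a new reading comes with each control period).
- bot.get_image(name): name is "scene" or "top" or "wrist"; returns the picture (384x512x3 uint8, red, green, blue); there is no depth.
- bot.get_calibration(name): a dict with "intrinsics" (3x3 intrinsics, pixels), "R" (3x3) and "t" (3): a world point X has camera coordinates R X + t. Camera axes: x right, y down, z forward; pixel columns grow to the right and rows downward; lengths in mm; the calibration is good to about 2 mm. A picture is of the moment at which its call begins: read the wrist's pose just before it. get_calibration takes no time and is no camera call; for the wrist camera it gives the pose at the moment of the call.
- bot.job_done(): hands the job in; it is judged then, once.
The state is a dict: "t": time; "joints": joint angles; "joint_vel": joint speeds; "joint_efforts": joint torques, N m; "eef_pos": TCP position; "eef_rot": TCP orientation; "contact_force": force on the tool from outside, world axes, zero at the start; "wrist_torque": the same for the moment, N m; "finger_gap": finger opening in mm; "grasp_force": force on a finger pad.
Only numpy, scipy, OpenCV 4.12 (cv2) and the standard library are available. Lean on these libraries where they do the work, as an engineer would, in place of code of your own. Each camera call takes 0.05 s, during which the arm holds its last target. There are 200 camera calls.

## Working session

There is one attempt and no reset: what is moved stays moved. The work goes in short steps, Python scripts to look and compute and a tool call to move; the robot and the scene stay as the last step left them, time stands still between calls to the robot, and variables do not carry over. Pictures are saved under pics/ and viewed, at most 10 in all, crops included, and the job is handed in when it is done.

Besides the shell and the picture viewer there is one more tool, called as name(argument=value, ...), one argument or row to a line, values as JSON. arm_command: Moves the arm, as the interface text tells. Its arguments: {"type":"object","properties":{"motion":{"type":"array"},"fingers":{"type":"number"},"newtons":{"type":"number"}},"required":["motion"]}

```bash
mkdir -p pics; cat > h.py <<'E'
from rig import bot
import numpy as np, cv2
def save(n,f):
    im=bot.get_image(n); cv2.imwrite(f'pics/{f}.png',im[:,:,::-1]); return im
def ray(c,u,v,z):
    K=np.array(c['intrinsics']);R=np.array(c['R']);t=np.array(c['t']).ravel()
    o=-R.T@t; d=R.T@np.linalg.inv(K)@[u,v,1]
    return o+d*(z-o[2])/d[2]
def proj(c,X):
    p=np.array(c['intrinsics'])@(np.array(c['R'])@np.array(X)+np.array(c['t']).ravel()); return p[:2]/p[2]
E
python3 - <<'E'
from h import *
a=save('top','a0');b=save('scene','b0')
print(bot.state())
for n in('top','scene'):print(bot.get_calibration(n))
cv2.imwrite('pics/ab.png',np.hstack([cv2.resize(a,(400,300)),cv2.resize(b,(400,300))])[:,:,::-1])
cv2.imwrite('pics/a1.png',cv2.resize(a,(800,600),interpolation=cv2.INTER_CUBIC)[:,:,::-1])
cv2.imwrite('pics/b1.png',cv2.resize(b,(800,600),interpolation=cv2.INTER_CUBIC)[:,:,::-1])
E
```

```text
{'t': 0.1, 'joints': array([ 8.93723027e-01,  3.81096656e-01,  1.29812122e+00,  1.57188246e-05,
        1.46360489e+00, -2.15320363e-01]), 'joint_vel': array([ 0.00033102, -0.00263198, -0.00121864, -0.00087291, -0.00225678,
       -0.00168595]), 'joint_efforts': array([ 3.86245170e-03, -4.49215972e+01, -2.31653202e+01, -2.08106694e-04,
        3.73679606e-03, -2.56756988e-05]), 'eef_pos': array([244.87062058, 492.18135569, 214.41220302]), 'eef_rot': array([ 2.28831604e-01,  9.73465828e-01, -5.51466139e-04, -2.72468353e-04]), 'contact_force': array([ 0.30750683,  1.43899935, -0.43612339]), 'wrist_torque': array([-0.01251114, -0.00147222,  0.01127287]), 'grasp_force': 0.0, 'finger_gap': 85.33909377836635}
{'intrinsics': array([[421.0862509 ,   0.        , 255.06332615],
       [  0.        , 421.0862509 , 189.23089278],
       [  0.        ,   0.        ,   1.        ]]), 'R': array([[-0.02701188, -0.99928162, -0.02658201],
       [-0.98830411,  0.03068871, -0.14937599],
       [ 0.15008445,  0.02223619, -0.98842309]]), 't': array([ -64.99179597,  567.53589605, 1404.32357947])}
{'intrinsics': array([[448.8141994 ,   0.        , 249.14750224],
       [  0.        , 448.8141994 , 184.74748274],
       [  0.        ,   0.        ,   1.        ]]), 'R': array([[-0.02290545,  0.99972368,  0.00528303],
       [ 0.82963258,  0.02195646, -0.55787785],
       [-0.5578397 , -0.00839546, -0.82990625]]), 't': array([ 129.91634211, -404.44726347, 1564.44690689])}
```

View pics/a1.png

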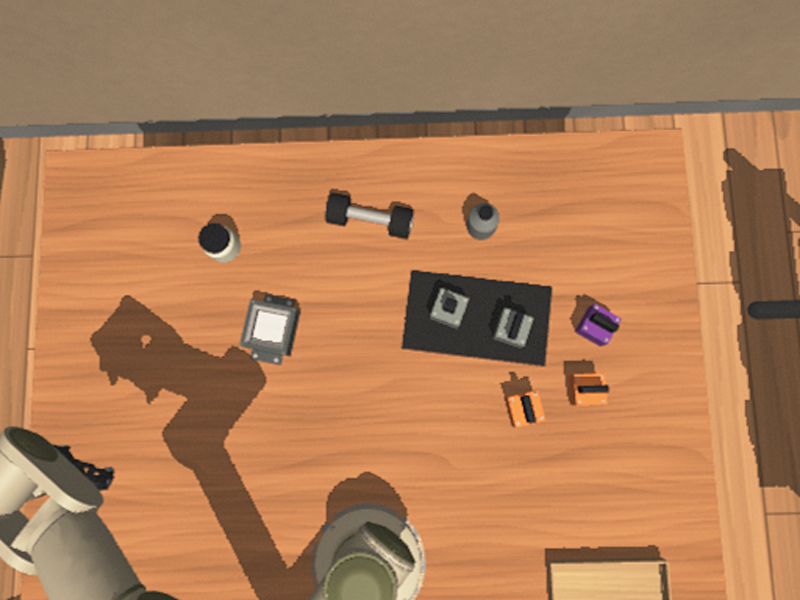

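View pics/b1.png

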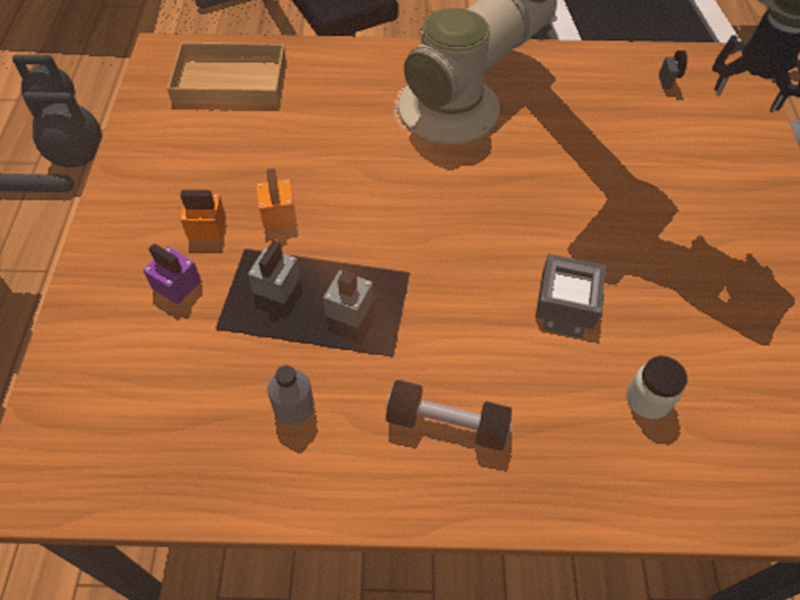

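The top picture (800x600) shows the stud case at (450,306) and the bar case at (514,324), both grey and on the mat. The look-alikes are orange at (525,408) and (589,389), and purple at (599,324). The pocket is at (270,327). I choose the two grey ones on the mat and will check them in a close crop.

```bash
python3 - <<'E'
from h import *
a=cv2.imread('pics/a0.png')
c1=cv2.resize(a[172:232,255:355],None,fx=8,fy=8,interpolation=cv2.INTER_CUBIC)[:, :]
c1=cv2.resize(a[175:225,265:345],None,fx=6,fy=6,interpolation=cv2.INTER_CUBIC)
c2=cv2.resize(a[183:233,147:200],None,fx=6,fy=6,interpolation=cv2.INTER_CUBIC)
cv2.imwrite('pics/c.png',np.hstack([c1,c2]))
c=bot.get_calibration('top')
for n,u,v,z in(('stud',452,303,104),('bar',516,320,104),('mat1',412,271,4),('mat2',551,287,4),('mat3',545,365,4),('mat4',403,348,4),('pock',270,327,55)):
  print(n,ray(c,u*.64,v*.64,z).round(1))
E
```

```text
stud [ 537.  -194.4  104. ]
bar [ 497.2 -325.8  104. ]
mat1 [ 626.8 -112.6    4. ]
mat2 [ 580.2 -423.6    4. ]
mat3 [ 406.4 -399.7    4. ]
mat4 [452.9 -87.3   4. ]
pock [503.2 199.4  55. ]
```

View pics/c.png

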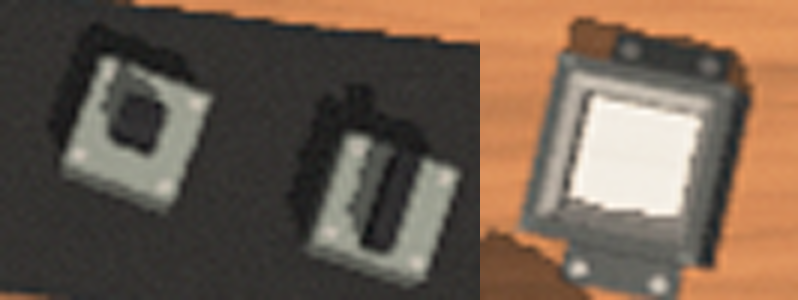

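The crop confirms grey cases with a square stud (140,122) and a bar (388,200), and the pocket with its white platform at (638,155). Next I'll hover over the pocket with the wrist camera, since it is on the way.

```bash
cat >> h.py <<'E'
from scipy.spatial.transform import Rotation as Ro
def to(x,y,z,psi=None):
    "shift in tool axes + spin to world target, psi = tool-y heading in deg (mod 180)"
    s=bot.state();R=Ro.from_quat(s['eef_rot']).as_matrix()
    p=np.degrees(np.arctan2(R[1,1],R[0,1]));d=0 if psi is None else (psi-p+90)%180-90
    print('t',round(s['t'],2),'pos',s['eef_pos'].round(1),'psi',p.round(2),'F',s['contact_force'].round(2),'gap',round(s['finger_gap'],1),'-> move',(R.T@(np.array([x,y,z])-s['eef_pos'])).round(1),'spin',round(-np.radians(d),4))
E
python3 - <<'E'
from h import *
c=bot.get_calibration('wrist');s=bot.state();R=Ro.from_quat(s['eef_rot']).as_matrix()
Rc=np.array(c['R']);o=-Rc.T@np.array(c['t']).ravel()
print('cam in tool',R.T@(o-s['eef_pos']),'\n',Rc@R,c['intrinsics'])
to(503,199,260,80)
E
```

```text
cam in tool [  81.79431428   -0.62823753 -159.47791388] 
 [[-2.14180767e-03  9.99997704e-01 -6.72312044e-05]
 [-9.49267086e-01 -2.05429406e-03 -3.14464273e-01]
 [-3.14463689e-01 -6.09701623e-04  9.49269307e-01]] [[326.94951523   0.         257.06148905]
 [  0.         326.94951523 192.85331271]
 [  0.           0.           1.        ]]
t 0.1 pos [244.9 492.2 214.4] psi 63.54 F [ 0.31  1.44 -0.44] gap 85.3 -> move [-361.7 -147.5  -45.5] spin -0.2872
```

arm_command(
  motion=[-362,-147,-46,-0.287,-362,-147,-46,-0.287,-362,-147,-46,-0.287,-362,-147,-46,-0.287,-362,-147,-46,-0.287,-362,-147,-46,-0.287,-362,-147,-46,-0.287,-362,-147,-46,-0.287,-362,-147,-46,-0.287,-362,-147,-46,-0.287,-362,-147,-46,-0.287,-362,-147,-46,-0.287],
)

```text
t: 1.3
eef_pos: [502.7, 200.6, 260.9]
eef_rot: [0.086, 0.996, 0.0, -0.0]
contact_force: [0.2, 0.6, 0.6]
finger_gap: 85.0
grasp_force: 0.0
```

```bash
python3 - <<'E'
from h import *
import json
c=bot.get_calibration('wrist');a=save('wrist','w1')
json.dump({k:np.array(v).tolist() for k,v in c.items()},open('w1.json','w'))
u,v=proj(c,[503,199,55]);print(u,v)
cv2.imwrite('pics/w1b.png',cv2.resize(a,(800,600),interpolation=cv2.INTER_CUBIC)[:,:,::-1])
to(517,-260,260,None)
to(537,-194,260,-21)
E
```

```text
256.0808752307424 160.83792239330475
t 1.35 pos [502.8 200.6 260.9] psi 80.1 F [0.4  1.64 0.14] gap 85.3 -> move [ -93.2 -451.3    0.9] spin -0.0
t 1.35 pos [502.8 200.6 260.9] psi 80.1 F [0.4  1.64 0.14] gap 85.3 -> move [-101.6 -382.8    0.9] spin -1.3771
```

View pics/w1b.png

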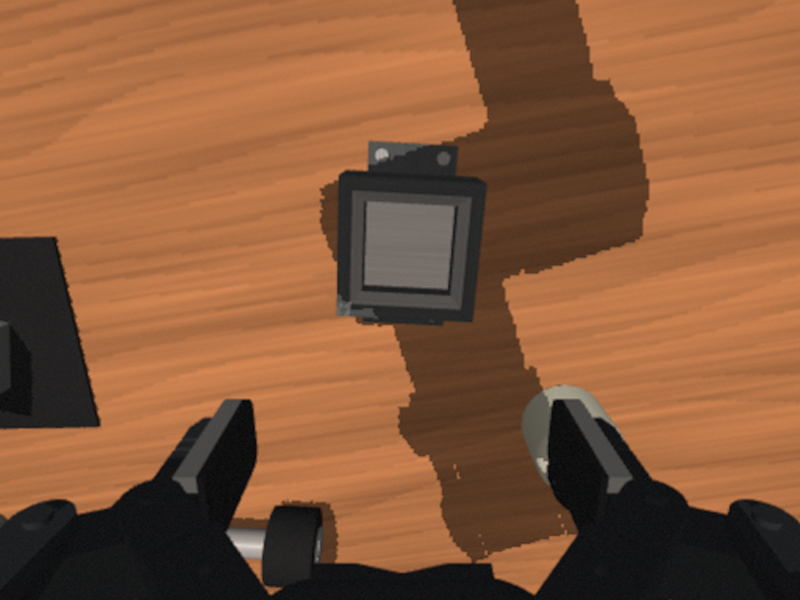

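The wrist view shows the pocket mouth centred near (412,248), with the platform at (408,245). I'll zoom in on it together with the cases.

arm_command(
  motion=[-93,-451,0,0,-93,-451,0,0,-93,-451,0,0,-93,-451,0,0,-93,-451,0,0,-93,-451,0,0,-93,-451,0,0,-93,-451,0,0,-93,-451,0,0,-93,-451,0,0,-93,-451,0,0,-93,-451,0,0],
)

```text
t: 2.55
eef_pos: [517.0, -259.3, 261.0]
eef_rot: [0.087, 0.996, 0.0, -0.0]
contact_force: [0.1, -0.0, 0.2]
finger_gap: 85.2
grasp_force: 0.0
```

```bash
python3 - <<'E'
from h import *
import json
c=bot.get_calibration('wrist');a=save('wrist','w2')
json.dump({k:np.array(v).tolist() for k,v in c.items()},open('w2.json','w'))
us=[proj(c,p) for p in([537,-194,64],[497,-326,64])];print(us)
u0=int((us[0][0]+us[1][0])/2);v0=int((us[0][1]+us[1][1])/2)
print('crop0',u0-100,v0-50)
f=lambda x:cv2.convertScaleAbs(x,alpha=1.7,beta=10)
c1=cv2.resize(f(a[v0-50:v0+60,u0-100:u0+100]),None,fx=4,fy=4,interpolation=cv2.INTER_CUBIC)[:,:,::-1]
cv2.imwrite('pics/w2c.png',c1)
b=cv2.imread('pics/w1.png')[100:215,200:325]
cv2.imwrite('pics/w1c.png',cv2.resize(f(b),None,fx=5,fy=5,interpolation=cv2.INTER_CUBIC))
E
```

```text
[array([317.71798435, 169.29374016]), array([194.78422667, 154.966779  ])]
crop0 156 112
```

View pics/w2c.png

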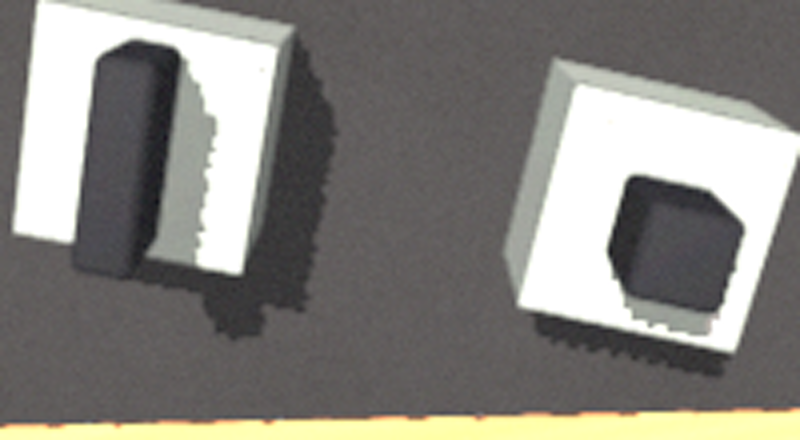

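View pics/w1c.png

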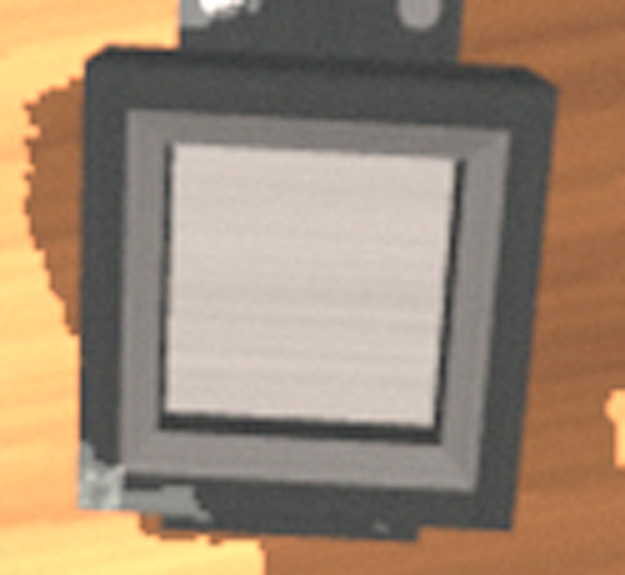

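The crop shows the bar lid's corners at (37,3) (277,47) (243,275) (14,235) and the stud lid's at (574,84) (798,134) (734,354) (518,307). In the second crop, the pocket mouth's corners are (128,110) (510,131) (474,492) (120,473).

```bash
python3 - <<'E'
from h import *
import json
def fit(f,P,o,k,z,n):
    c=json.load(open(f)); Q=np.array([ray(c,(u+.5)/k-.5+o[0],(v+.5)/k-.5+o[1],z)[:2] for u,v in P])
    e=np.roll(Q,-1,0)-Q; L=np.linalg.norm(e,axis=1); a=np.degrees(np.arctan2(e[:,1],e[:,0]))
    m=np.degrees(np.angle(np.mean(np.exp(4j*np.radians(a)))))/4
    print(n,'ctr',Q.mean(0).round(1),'sides',L.round(1),'ang',m.round(1),((a-m+45)%90-45).round(1)); 
B=[(37,3),(277,47),(243,275),(14,235)];S=[(574,84),(798,134),(734,354),(518,307)];P=[(128,110),(510,131),(474,492),(120,473)]
fit('w2.json',B,(156,112),4,64,'bar');fit('w2.json',S,(156,112),4,64,'stud');fit('w1.json',P,(200,100),5,55,'pocket')
W=[(172,145),(457,158),(435,427),(164,413)]
for z in(20,25,30,35):fit('w1.json',W,(200,100),5,z,'plat')
E
```

```text
bar ctr [ 488.2 -327.7] sides [64.4 64.7 64.9 64.6] ang -20.5 [ 0.2  0.1  0.1 -0.3]
stud ctr [ 535.1 -191.7] sides [63.4 65.2 64.5 64.7] ang -22.1 [-0.3  1.  -0.7  0.1]
pocket ctr [504.4 204.7] sides [84.2 84.4 83.8 84.2] ang -13.2 [ 0.1 -0.2 -0.1  0.1]
plat ctr [507.6 204.3] sides [69.2 68.4 69.4 67.7] ang -12.9 [ 0.3  0.  -0.2 -0.1]
plat ctr [506.5 204.4] sides [68.4 67.5 68.5 66.9] ang -12.9 [ 0.3  0.  -0.2 -0.1]
plat ctr [505.5 204.6] sides [67.5 66.6 67.6 66.1] ang -12.9 [ 0.3  0.  -0.2 -0.1]
plat ctr [504.4 204.7] sides [66.6 65.8 66.8 65.2] ang -12.9 [ 0.3  0.  -0.2 -0.1]
```

```bash
python3 - <<'E'
from h import *
to(535,-191.7,150,67.9);to(535,-191.7,87,67.9)
E
```

```text
t 2.6 pos [ 517.  -258.9  261.2] psi 80.1 F [ 0.19 -0.2  -1.18] gap 85.0 -> move [ -6.1  69.3 111.2] spin 0.213
t 2.6 pos [ 517.  -258.9  261.2] psi 80.1 F [ 0.19 -0.2  -1.18] gap 85.0 -> move [ -6.1  69.3 174.2] spin 0.213
```

arm_command(
  motion=[-6,69,80,0.213,-6,69,80,0.213,-6,69,80,0.213,-6,69,110,0.213,-6,69,125,0.213,-6,69,140,0.213,-6,69,150,0.213,-6,69,160,0.213,-6,69,168,0.213,-6,69,174,0.213,-6,69,174,0.213,-6,69,174,0.213],
  fingers=1,
)

```text
t: 3.8
eef_pos: [534.9, -194.0, 87.2]
eef_rot: [0.193, 0.981, -0.0, 0.0]
contact_force: [1.2, -0.3, 0.1]
finger_gap: 85.3
grasp_force: 0.0
```

arm_command(
  motion=[0,0,0,0,0,0,0,0,0,0,0,0,0,0,0,0,0,0,0,0,0,0,0,0,0,0,0,0,0,0,0,0],
  fingers=-1,
  newtons=60,
)

```text
t: 4.6
eef_pos: [535.0, -193.9, 87.7]
eef_rot: [0.193, 0.981, -0.0, 0.001]
contact_force: [0.0, 2.7, 7.7]
finger_gap: -0.4
grasp_force: 4.1
```

```bash
python3 - <<'E'
from h import *
s=bot.state();print(s['grasp_force'],s['wrist_torque']);to(535,-191.7,87,67.9)
E
```

```text
4.094472794681394 [ 0.35784338  0.01735458 -0.02591095]
t 4.6 pos [ 535.  -193.9   87.7] psi 67.79 F [0.03 2.67 7.69] gap -0.4 -> move [0.9 2.  0.7] spin -0.002
```

The fingers shut fully, so there's nothing in them. Time to look.

```bash
python3 - <<'E'
from h import *
a=save('wrist','w3');b=save('scene','b3')
u,v=map(int,proj(bot.get_calibration('scene'),[535,-192,90]));print(u,v)
x=cv2.resize(b[v-50:v+50,u-50:u+50],(400,400),interpolation=cv2.INTER_CUBIC)
cv2.imwrite('pics/m3.png',np.hstack([cv2.resize(a,(400,400)),x])[:,:,::-1])
E
```

```text
221 179
```

View pics/m3.png

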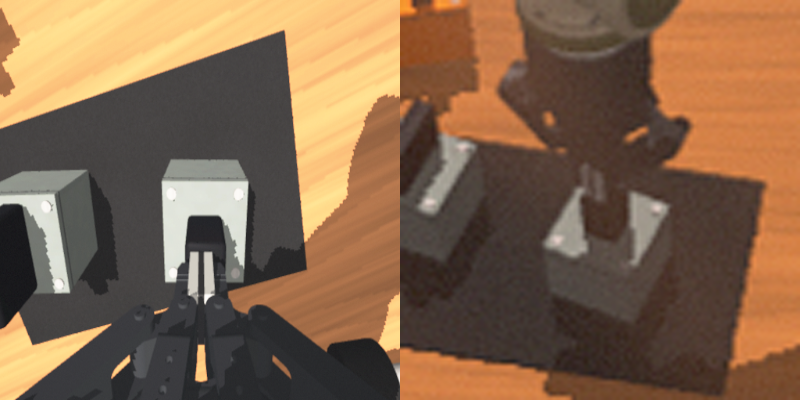

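```bash
python3 - <<'E'
from h import *
c=bot.get_calibration('wrist')
f=lambda u,v,z:ray(c,u*512/400,v*384/400,z)[:2]
Q=np.array([f(*p,64) for p in((162,180),(247,180),(245,281),(162,282))])
print(Q.mean(0),np.linalg.norm(np.roll(Q,-1,0)-Q,axis=1))
e=Q[1]-Q[0];print(np.degrees(np.arctan2(e[1],e[0])))
print('handle top edge',f(188,216,104),f(224,216,104))
s=bot.state();R=Ro.from_quat(s['eef_rot']).as_matrix()
for d in(-40,0,17):print(d,proj(c,s['eef_pos']+R@[0,0,d])*[400/512,400/384])
print(bot.tip_reach)
a=cv2.imread('pics/w3.png');cv2.imwrite('pics/w3c.png',cv2.resize(a[150:300,180:350],None,fx=4,fy=4,interpolation=cv2.INTER_CUBIC))
E
```

```text
[ 534.62479843 -191.83336569] [62.92188282 64.1456948  68.05172486 64.87921143]
67.65060469186095
handle top edge [ 506.57298685 -191.28246022] [ 514.77622701 -171.33320785]
-40 [202.17738005 299.03978661]
0 [201.8766809 253.8228743]
17 [201.78465448 239.98462378]
17.0
```

View pics/w3c.png

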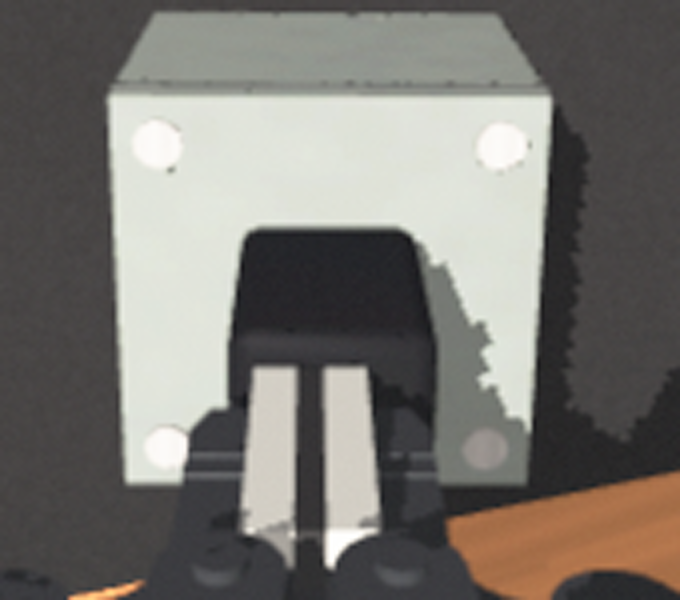

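The crop shows the stud upright and unmoved at about (335,380), with the shut fingertips resting on its top at (310,365). By image geometry the tips are about 17 mm behind the nominal TCP, not ahead of it (z≈104 when the TCP reads 87). I'll open, go 31 mm lower and watch the force.

arm_command(
  motion=[0,0,0,0,0,0,0,0,0,0,0,0,0,0,0,0,0,0,0,0,0,0,0,0,1,2,5,0,1,2,10,0,1,2,15,0,1,2,18,0,1,2,18,0,1,2,18,0],
  fingers=1,
)

```text
t: 5.9
eef_pos: [534.6, -191.8, 68.9]
eef_rot: [0.193, 0.981, -0.0, 0.0]
contact_force: [-0.0, -0.1, -1.2]
finger_gap: 85.3
grasp_force: 0.0
```

arm_command(
  motion=[0,0,4,0,0,0,8,0,0,0,12,0,0,0,12,0,0,0,12,0],
)

```text
t: 6.4
eef_pos: [534.5, -191.7, 56.8]
eef_rot: [0.193, 0.981, 0.0, -0.0]
contact_force: [-0.2, -0.2, -0.1]
finger_gap: 85.2
grasp_force: 0.0
```

arm_command(
  motion=[0,0,0,0,0,0,0,0,0,0,0,0,0,0,0,0,0,0,0,0,0,0,0,0],
  fingers=-1,
  newtons=40,
)

```text
t: 7.0
eef_pos: [534.6, -191.7, 57.0]
eef_rot: [0.193, 0.981, -0.0, 0.0]
contact_force: [-0.1, 1.1, 1.2]
finger_gap: 25.7
grasp_force: 43.6
```

The stud is gripped at a 25.7 mm gap. Lift it and hold.

arm_command(
  motion=[0,0,-10,0,0,0,-25,0,0,0,-40,0,0,0,-50,0,0,0,-50,0,0,0,-50,0,0,0,-50,0,0,0,-50,0,0,0,-50,0,0,0,-50,0,0,0,-50,0,0,0,-50,0],
  newtons=60,
)

```text
t: 8.2
eef_pos: [534.5, -191.7, 106.9]
eef_rot: [0.193, 0.981, 0.0, -0.0]
contact_force: [-0.0, -0.3, -3.0]
finger_gap: 25.4
grasp_force: 59.4
```

arm_command(
  motion=[0,0,0,0,0,0,0,0,0,0,0,0],
)

```text
t: 8.5
eef_pos: [534.5, -191.7, 106.9]
eef_rot: [0.193, 0.981, -0.0, 0.0]
contact_force: [-0.8, 0.2, -4.0]
finger_gap: 24.9
grasp_force: 59.4
```

```bash
python3 - <<'E'
from h import *
F=[]
for i in range(8):
    a=bot.get_image('wrist');F.append(bot.state()['contact_force'])
cv2.imwrite('pics/w4.png',a[:,:,::-1])
print(np.round(F,2).tolist(),np.mean(F,0));to(535,-192,57,None)
E
```

```text
[[0.02, 0.53, -4.19], [0.35, 0.8, -3.52], [0.32, 0.76, -3.58], [-0.17, -0.28, -3.24], [0.12, 0.22, -3.48], [-0.66, 0.26, -4.16], [-0.74, 0.49, -3.31], [0.66, 0.47, -2.93]] [-0.0117748   0.40792245 -3.55076522]
t 8.9 pos [ 534.5 -191.7  106.9] psi 67.78 F [ 0.66  0.47 -2.93] gap 25.3 -> move [-0.6 -0.1 49.9] spin -0.0
```

The stud case weighs about 3.5 N. Set it back gently.

arm_command(
  motion=[0,0,20,0,0,0,35,0,0,0,44,0,0,0,47,0,0,0,49,0,0,0,50,0,0,0,50,0,0,0,50,0],
)

```text
t: 9.7
eef_pos: [534.7, -191.8, 57.3]
eef_rot: [0.193, 0.981, -0.0, 0.0]
contact_force: [-1.1, -0.3, -3.7]
finger_gap: 25.0
grasp_force: 59.4
```

arm_command(
  motion=[0,0,0,0,0,0,0,0,0,0,0,0,0,0,0,0,0,0,0,0,0,0,0,0,0,0,-20,0,0,0,-50,0,0,0,-80,0,0,0,-80,0,0,0,-80,0],
  fingers=1,
)

```text
t: 10.8
eef_pos: [534.5, -191.7, 137.0]
eef_rot: [0.193, 0.981, -0.0, 0.0]
contact_force: [0.0, -0.1, -0.3]
finger_gap: 85.6
grasp_force: 0.0
```

```bash
python3 - <<'E'
from h import *
to(488.2,-327.7,137,69.5);to(488.2,-327.7,57,69.5)
E
```

```text
t 10.8 pos [ 534.5 -191.7  137. ] psi 67.78 F [ 0.03 -0.08 -0.28] gap 85.6 -> move [-8.600e+00 -1.434e+02  1.000e-01] spin -0.03
t 10.8 pos [ 534.5 -191.7  137. ] psi 67.78 F [ 0.03 -0.08 -0.28] gap 85.6 -> move [  -8.5 -143.4   80.1] spin -0.03
```

arm_command(
  motion=[-9,-143,0,-0.03,-9,-143,0,-0.03,-9,-143,0,-0.03,-9,-143,0,-0.03,-9,-143,20,-0.03,-9,-143,40,-0.03,-9,-143,55,-0.03,-9,-143,65,-0.03,-9,-143,73,-0.03,-9,-143,80,-0.03,-9,-143,80,-0.03,-9,-143,80,-0.03],
)

```text
t: 12.0
eef_pos: [488.9, -327.6, 57.3]
eef_rot: [0.178, 0.984, -0.0, 0.0]
contact_force: [-0.5, -0.3, 0.3]
finger_gap: 85.3
grasp_force: 0.0
```

arm_command(
  motion=[0,0,0,0,0,0,0,0,0,0,0,0,0,0,0,0,0,0,0,0,0,0,0,0,0,0,0,0],
  fingers=-1,
  newtons=40,
)

```text
t: 12.7
eef_pos: [488.9, -327.7, 57.1]
eef_rot: [0.178, 0.984, -0.0, 0.0]
contact_force: [0.2, -1.2, 1.7]
finger_gap: 15.8
grasp_force: 41.2
```

arm_command(
  motion=[0,0,-10,0,0,0,-25,0,0,0,-40,0,0,0,-50,0,0,0,-50,0,0,0,-50,0,0,0,-50,0,0,0,-50,0,0,0,-50,0,0,0,-50,0,0,0,-50,0,0,0,-50,0],
  newtons=60,
)

```text
t: 13.9
eef_pos: [488.8, -327.5, 106.9]
eef_rot: [0.178, 0.984, -0.0, -0.0]
contact_force: [-0.0, 0.2, -6.8]
finger_gap: 14.9
grasp_force: 59.4
```

```bash
python3 - <<'E'
from h import *
import json
F=[]
for i in range(8):
    c=bot.get_calibration('wrist');a=bot.get_image('wrist');F.append(bot.state()['contact_force'])
cv2.imwrite('pics/w5.png',a[:,:,::-1]);json.dump({k:np.array(v).tolist() for k,v in c.items()},open('w5.json','w'))
print(np.mean(F,0),np.std(F,0));to(504.4,204.7,180,76.8);
b=cv2.convertScaleAbs(a,alpha=1.3)
cv2.imwrite('pics/w5c.png',cv2.resize(b[100:300,130:390],None,fx=3,fy=3,interpolation=cv2.INTER_CUBIC)[:,:,::-1])
E
```

```text
[-0.01648438 -0.15364454 -7.95908796] [0.43243435 0.27387616 0.58993973]
t 14.3 pos [ 488.8 -327.5  106.9] psi 69.5 F [-0.29  0.17 -7.42] gap 14.8 -> move [171.7 503.9 -73.1] spin -0.1274
```

View pics/w5c.png

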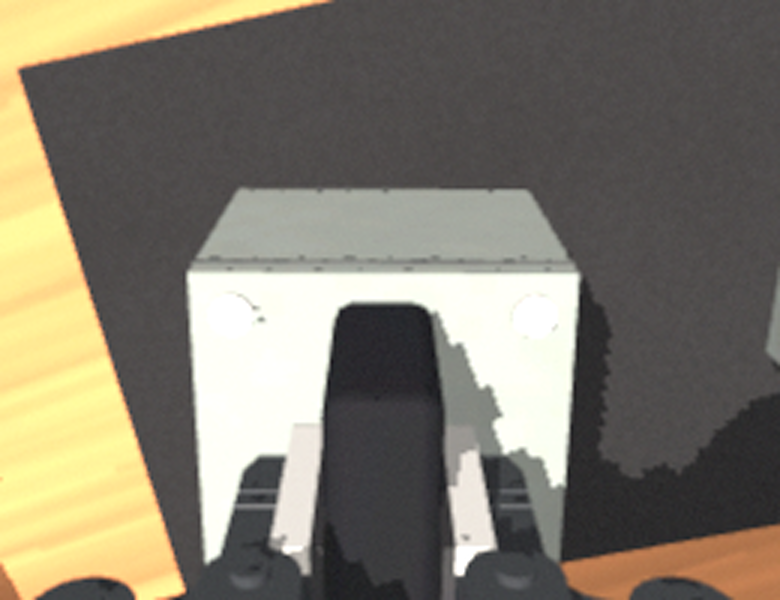

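The crop shows the bar gripped, with the case level and the lid's near edge running from (190,270) to (578,270). The bar case weighs about 8.0 N against 3.5 N, so it is the heavier. I'll work out the case's offset in the hand.

```bash
python3 - <<'E'
from h import *
import json
c=json.load(open('w5.json'));s=bot.state();R=Ro.from_quat(s['eef_rot']).as_matrix()
for z in (113,114,115):
  Q=[R.T@(ray(c,(u+.5)/3-.5+130,(v+.5)/3-.5+100,z)-s['eef_pos']) for u,v in((190,271),(578,271))]
  print(z,np.round(Q,1).tolist(),'centre tool x',Q[0][0]/2+Q[1][0]/2-32,'y',(Q[0][1]+Q[1][1])/2)
t=np.array([504.4,204.7,180])
to(*t,76.8)
E
```

```text
113 [[32.6, -32.2, -6.1], [32.4, 31.5, -6.1]] centre tool x 0.5056343781658867 y -0.3386277897853187
114 [[32.9, -32.0, -7.1], [32.8, 31.3, -7.1]] centre tool x 0.8272913084070268 y -0.3401689504061487
115 [[33.2, -31.8, -8.1], [33.1, 31.1, -8.1]] centre tool x 1.1489482386481527 y -0.34171011102703375
t 14.3 pos [ 488.8 -327.5  106.9] psi 69.5 F [-0.29  0.17 -7.42] gap 14.8 -> move [171.7 503.9 -73.1] spin -0.1274
```

arm_command(
  motion=[0,0,-30,0,0,0,-60,0,0,0,-75,0,5,15,-75,0,14,40,-75,0,26,76,-75,0,38,111,-75,0,50,146,-75,0,62,181,-75,0,74,217,-75,0,86,252,-75,0,97,287,-75,0],
)

```text
t: 15.5
eef_pos: [497.5, -22.5, 181.4]
eef_rot: [0.178, 0.984, 0.0, -0.001]
contact_force: [0.8, 0.2, -7.5]
finger_gap: 14.9
grasp_force: 60.4
```

arm_command(
  motion=[12,35,0,0,24,70,0,-0.03,36,106,0,-0.06,48,141,0,-0.09,58,171,0,-0.12,67,197,0,-0.127,72,212,0,-0.127,74,217,0,-0.127,74,217,0,-0.127,74,217,0,-0.127,74,217,0,-0.127,74,217,0,-0.127],
)

```text
t: 16.7
eef_pos: [505.3, 203.7, 182.0]
eef_rot: [0.116, 0.993, -0.0, 0.0]
contact_force: [0.1, -0.2, -8.5]
finger_gap: 14.9
grasp_force: 60.4
```

```bash
python3 - <<'E'
from h import *
import json
to(505.2,204.7,120,76.8)
c=bot.get_calibration('wrist');save('wrist','w6')
json.dump({k:np.array(v).tolist() for k,v in c.items()},open('w6.json','w'))
E
```

```text
t 16.7 pos [505.3 203.7 182. ] psi 76.7 F [ 0.13 -0.16 -8.54] gap 14.9 -> move [ 0.3  1.  62. ] spin -0.0017
```

arm_command(
  motion=[0,1,20,0,0,1,40,0,0,1,58,0,0,1,68,0,0,1,72,0,0,1,75,0,0,1,78,0,0,1,80,0,0,1,80,0],
)

```text
t: 17.65
eef_pos: [505.4, 205.5, 102.0]
eef_rot: [0.115, 0.993, 0.0, 0.0]
contact_force: [1.0, 0.4, -8.3]
finger_gap: 15.1
grasp_force: 60.4
```

arm_command(
  motion=[0,0,2,0,0,0,4,0,0,0,5,0,0,0,6,0,0,0,6,0,0,0,6,0],
)

```text
t: 18.25
eef_pos: [505.4, 205.5, 95.9]
eef_rot: [0.115, 0.993, -0.0, 0.0]
contact_force: [-1.0, -0.3, -7.3]
finger_gap: 15.2
grasp_force: 60.4
```

arm_command(
  motion=[0,0,1,0,0,0,2,0,0,0,3,0,0,0,4,0,0,0,5,0,0,0,5,0,0,0,5,0],
)

```text
t: 18.95
eef_pos: [505.3, 205.5, 90.9]
eef_rot: [0.115, 0.993, -0.0, -0.0]
contact_force: [0.5, 0.9, -7.7]
finger_gap: 15.2
grasp_force: 60.4
```

arm_command(
  motion=[0,0,1,0,0,0,2,0,0,0,3,0,0,0,3,0],
)

```text
t: 19.35
eef_pos: [505.2, 205.5, 87.7]
eef_rot: [0.115, 0.993, -0.0, -0.0]
contact_force: [-0.3, 0.3, -8.1]
finger_gap: 15.4
grasp_force: 60.4
```

arm_command(
  motion=[0,0,0.5,0,0,0,1,0,0,0,1.5,0,0,0,2,0,0,0,2,0],
)

```text
t: 19.85
eef_pos: [505.4, 205.5, 86.3]
eef_rot: [0.115, 0.993, 0.0, 0.0]
contact_force: [-0.7, 0.1, -2.7]
finger_gap: 15.1
grasp_force: 61.2
```

arm_command(
  motion=[0,0,0.5,0,0,0,1,0,0,0,1.5,0,0,0,2,0,0,0,2,0],
)

```text
t: 20.35
eef_pos: [505.5, 205.5, 84.0]
eef_rot: [0.115, 0.993, 0.0, 0.0]
contact_force: [-2.4, 0.5, 3.2]
finger_gap: 14.8
grasp_force: 61.9
```

arm_command(
  motion=[0,0,0.4,0,0,0,0.8,0,0,0,1.2,0,0,0,1.6,0,0,0,2,0,0,0,2.4,0,0,0,2.8,0,0,0,2.8,0],
)

```text
t: 21.15
eef_pos: [505.4, 205.5, 81.1]
eef_rot: [0.115, 0.993, 0.0, 0.0]
contact_force: [-1.2, 0.0, 2.7]
finger_gap: 15.3
grasp_force: 61.8
```

arm_command(
  motion=[0,0,0.3,0,0,0,0.6,0,0,0,0.9,0,0,0,1.2,0,0,0,1.2,0],
)

```text
t: 21.65
eef_pos: [505.4, 205.5, 79.9]
eef_rot: [0.115, 0.993, 0.0, 0.0]
contact_force: [-0.1, 0.1, 1.8]
finger_gap: 15.2
grasp_force: 61.9
```

arm_command(
  motion=[0,0,0.3,0,0,0,0.6,0,0,0,0.9,0,0,0,1.2,0,0,0,1.2,0],
)

```text
t: 22.15
eef_pos: [505.4, 205.5, 78.7]
eef_rot: [0.115, 0.993, 0.0, 0.0]
contact_force: [-0.9, 0.3, 2.4]
finger_gap: 15.2
grasp_force: 61.9
```

arm_command(
  motion=[0,0,0.3,0,0,0,0.6,0,0,0,0.9,0,0,0,1.2,0,0,0,1.4,0,0,0,1.4,0],
)

```text
t: 22.75
eef_pos: [505.4, 205.5, 77.3]
eef_rot: [0.115, 0.993, 0.0, 0.0]
contact_force: [-0.1, -0.1, 2.3]
finger_gap: 15.4
grasp_force: 61.8
```

arm_command(
  motion=[0,0,0.3,0,0,0,0.6,0,0,0,0.9,0,0,0,1.2,0,0,0,1.4,0,0,0,1.4,0],
)

```text
t: 23.35
eef_pos: [505.3, 205.5, 75.9]
eef_rot: [0.115, 0.993, 0.0, -0.0]
contact_force: [0.1, -0.9, 2.1]
finger_gap: 14.7
grasp_force: 61.8
```

arm_command(
  motion=[0,0,0.3,0,0,0,0.6,0,0,0,0.9,0,0,0,1.2,0,0,0,1.4,0,0,0,1.4,0],
)

```text
t: 23.95
eef_pos: [505.3, 205.5, 74.5]
eef_rot: [0.115, 0.993, -0.0, -0.0]
contact_force: [-0.1, 0.2, 3.0]
finger_gap: 15.1
grasp_force: 61.8
```

arm_command(
  motion=[0,0,0.3,0,0,0,0.6,0,0,0,0.9,0,0,0,1.2,0,0,0,1.4,0,0,0,1.4,0],
)

```text
t: 24.55
eef_pos: [505.4, 205.5, 73.1]
eef_rot: [0.115, 0.993, -0.0, 0.0]
contact_force: [0.6, -1.3, 1.9]
finger_gap: 15.3
grasp_force: 61.9
```

arm_command(
  motion=[0,0,0.3,0,0,0,0.6,0,0,0,0.9,0,0,0,1.2,0,0,0,1.4,0,0,0,1.4,0],
)

```text
t: 25.15
eef_pos: [505.3, 205.5, 71.7]
eef_rot: [0.115, 0.993, -0.0, -0.0]
contact_force: [-0.6, 0.8, 1.6]
finger_gap: 15.4
grasp_force: 61.9
```

arm_command(
  motion=[0,0,0.3,0,0,0,0.6,0,0,0,0.9,0,0,0,1.2,0,0,0,1.4,0,0,0,1.4,0],
)

```text
t: 25.75
eef_pos: [505.3, 205.5, 70.3]
eef_rot: [0.115, 0.993, -0.0, -0.0]
contact_force: [0.1, 0.4, 2.7]
finger_gap: 14.7
grasp_force: 61.9
```

arm_command(
  motion=[0,0,0.3,0,0,0,0.6,0,0,0,0.9,0,0,0,1.2,0,0,0,1.4,0,0,0,1.4,0],
)

```text
t: 26.35
eef_pos: [505.3, 205.5, 68.9]
eef_rot: [0.115, 0.993, -0.0, -0.0]
contact_force: [0.5, -0.7, 2.4]
finger_gap: 15.2
grasp_force: 61.9
```

arm_command(
  motion=[0,0,0.3,0,0,0,0.6,0,0,0,0.9,0,0,0,1.2,0,0,0,1.4,0,0,0,1.4,0],
)

```text
t: 26.95
eef_pos: [505.4, 205.5, 68.2]
eef_rot: [0.115, 0.993, 0.0, 0.0]
contact_force: [-1.7, -0.5, 8.7]
finger_gap: 15.0
grasp_force: 62.8
```

The stop is reached, with a load of about 16.7 N. A little more push, then hold.

arm_command(
  motion=[0,0,0.2,0,0,0,0.4,0,0,0,0.4,0,0,0,0.4,0,0,0,0.4,0],
)

```text
t: 27.45
eef_pos: [505.5, 205.5, 68.2]
eef_rot: [0.115, 0.993, 0.0, 0.001]
contact_force: [-1.4, 0.9, 11.6]
finger_gap: 15.2
grasp_force: 63.3
```

Load is about 19.6 N. Hold, unload, then release and rise.

arm_command(
  motion=[0,0,0,0,0,0,0,0,0,0,0,0,0,0,0,0,0,0,0,0,0,0,0,0,0,0,0,0,0,0,0,0],
)

```text
t: 28.25
eef_pos: [505.5, 205.5, 68.1]
eef_rot: [0.115, 0.993, 0.0, 0.001]
contact_force: [-1.2, 0.1, 12.2]
finger_gap: 15.1
grasp_force: 63.3
```

arm_command(
  motion=[0,0,-0.4,0,0,0,-0.8,0,0,0,-1,0,0,0,-1,0],
)

```text
t: 28.65
eef_pos: [505.4, 205.5, 68.2]
eef_rot: [0.115, 0.993, 0.0, 0.0]
contact_force: [-0.2, -0.1, 3.3]
finger_gap: 15.3
grasp_force: 62.2
```

arm_command(
  motion=[0,0,0,0,0,0,0,0,0,0,0,0,0,0,0,0,0,0,0,0,0,0,0,0,0,0,0,0,0,0,-20,0,0,0,-60,0,0,0,-100,0,0,0,-140,0,0,0,-190,0],
  fingers=1,
)

```text
t: 29.85
eef_pos: [504.5, 205.3, 259.0]
eef_rot: [0.115, 0.993, -0.0, -0.001]
contact_force: [1.1, 0.2, 0.3]
finger_gap: 85.3
grasp_force: 0.0
```

arm_command(
  motion=[0,0,0,0,0,0,0,0,0,0,0,0],
)

```text
t: 30.15
eef_pos: [504.8, 205.4, 256.8]
eef_rot: [0.115, 0.993, -0.0, -0.001]
contact_force: [-0.0, 0.3, -0.3]
finger_gap: 85.6
grasp_force: 0.0
```

```bash
python3 - <<'E'
from h import *
a=save('wrist','w7');b=save('scene','b7');c=bot.get_calibration('wrist')
cs=bot.get_calibration('scene');u,v=map(int,proj(cs,[535,-192,60]))
x=cv2.resize(a[60:260,150:350],(400,400),interpolation=cv2.INTER_CUBIC);y=cv2.resize(b[v-50:v+50,u-50:u+50],(400,400),interpolation=cv2.INTER_CUBIC)
cv2.imwrite('pics/m7.png',np.hstack([x,y])[:,:,::-1]);to(505,205,260)
E
```

```text
t 30.25 pos [504.9 205.4 256.7] psi 76.77 F [ 0.1  -0.46 -0.8 ] gap 85.3 -> move [-0.2 -0.4 -3.3] spin -0.0
```

View pics/m7.png

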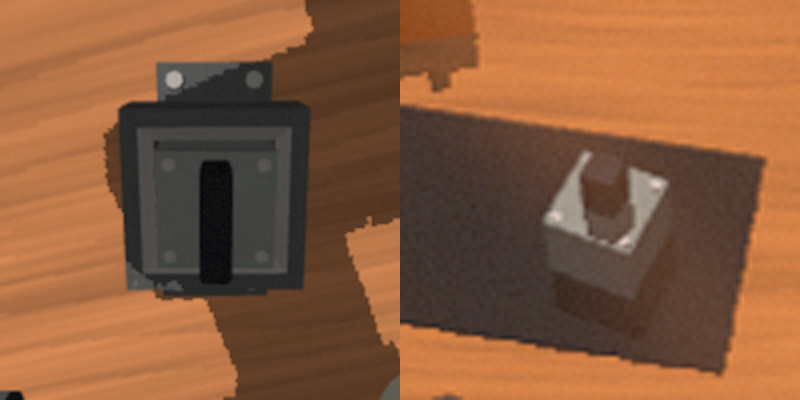

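The bar case sits level in the pocket (lid at 215,210), and the stud case stands on the mat (605,215). The gripper is clear, so I'm handing the job in.

```bash
python3 -c "
from rig import bot
print(bot.job_done())"
```

```text
the job is handed in; nothing more can be done
None
```

The job is handed in (no verdict came back): the bar case felt heavier (about 8.0 N against 3.5 N), so it is in the pocket, pressed to the stop with about 20 N and released; the stud case stands on the mat, though my first grasp closed on top of its stud (about 8 N) without visibly moving the case.

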